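# Boiled egg over its cup with the egg tongs

### The job

Set up breakfast: stand the egg cup in the pocket of the breakfast board that its square foot fits, seated right down, and let go of it. Then, as the boiled egg is hot, close the egg tongs on it (never touch the egg with the gripper, and do not drop it), lift it out of the egg block and hold it upright, straight above the egg cup, clear of the rim but no more than about 8 cm over it. Finish while still holding it there in the tongs, so that I can dab it dry and guide it in, and leave the salt shaker and timer where they are.

Things in the scene. Friction and masses are not known exactly. Their poses are not given: they have to be found in the camera images.
- egg_cup: white porcelain egg cup, loose, 120 g, 65 mm tall; origin at the centre of its underside, z up. Square foot 44 x 44 mm and 8 mm thick with its sides along x and y, slender stem (19 mm at the waist), open bowl whose outside is 50 mm across at 47 mm height and 52 mm across at the rim (65 mm height)
- board: oiled wooden breakfast board, fixed to the worktop, 125 x 185 x 16 mm (x, y, z); origin at the centre of its underside. Two pockets 8 mm deep: a square one (48 x 48 mm, sides along x and y) at y = +44 mm and a round one (diameter 48 mm) at y = -46 mm, which stays empty
- square_pocket (a point): centre of the floor of the board's square pocket, 8 mm above the worktop; its axes are the board's
- egg_block: light wooden egg block, fixed to the worktop, 118 x 58 x 20 mm; origin at the centre of its underside. Two round through wells of 30 mm diameter at x = +29 mm (the egg stands in it) and x = -29 mm (empty)
- egg: brown hard-boiled egg (rigid), loose, about 60 g, 57 mm tall and 44 mm across at its widest, standing upright in its well with its underside about 13 mm above the worktop; origin at the bottom end, z along its long axis
- egg_centre (a point): centre of the egg, 28.5 mm from each end; about 41 mm above the worktop at the start, 21 mm above the top of the block
- tongs: steel egg tongs lying flat, loose, 95 g, 209 mm long, 32 mm tall; x runs to the tips, z up, origin on the underside below the middle of the handles. Two arms (the left, +y, is the body) meet at a sprung pivot at x = -88 mm. Black handles at x = -38 to +38 mm, 20 mm tall, centred 16 mm up; over both 50 mm wide when free, 38 mm when closed on the egg; squeeze along y
- tongs_arm (a joint): pivot of the tongs' right arm relative to the left: 0 = sprung fully open, grows as the tongs close, about 0.13 rad with the egg between the loops (handle faces then nearly parallel), stop at 0.30 rad. The spring pushes back with about 9 N at the handles when they start to move (so a light squeeze, about 0.03 rad, already carries them), 13 N with the egg between
- tongs_loop_l (a point): centre of the left arm's upright wire loop (30 mm across, wire 4 mm), which bears on the side of the egg; 98 mm ahead of the handles' middle, 16 mm above the tongs' underside. The free gap between the two loops is 64 mm; the egg belongs midway between them
- tongs_loop_r (a point): centre of the right wire loop (-y side, on the moving arm), 16 mm above the tongs' underside
- salt: salt shaker, 44 mm across, 90 mm tall, a bystander; origin under its centre
- timer: round wind-up kitchen timer, 70 mm across, 42 mm tall, a bystander; origin under its centre
Mind the look-alikes: they are no part of the job. Leave any purple look-alike of the egg alone.

How it is judged (in metres and radians):
On the way, in this order (a step that is already met when the one before it is completed fails the run):
1. the egg cup stands seated in the board's square pocket and is let go, the egg still in its block (horizontal distance between egg_cup and square_pocket below 0.004 m and z of egg_cup in the frame of square_pocket below 0.003 m and angle between egg_cup's own z axis and vertical below 0.06 rad and contact force between egg_cup and the arm below 0.05 N and contact force between egg_cup and the fingers below 0.05 N and distance of egg_centre from where it was at the start of the episode below 0.02 m), for 0.2 s.
2. the egg is lifted out of the block between the tongs' loops (z of egg_centre in the frame of egg_block above 0.075 m and contact force between each of egg, the fingers and tongs above 0.5 N and contact force between egg and egg_block below 0.05 N), for 0.2 s.
At the end, for the whole second after the job is handed in: Cup seated in the square pocket (4 mm off centre, 3 mm off the floor, 3 degrees); egg still, upright within 25 degrees, held by the squeezed tongs within 15 mm of the cup's axis, its centre 96 to 190 mm above the cup's underside; egg, tongs and arm clear of the cup, tongs clear of the board (horizontal distance between egg_cup and square_pocket below 0.004 m and z of egg_cup in the frame of square_pocket below 0.003 m and angle between egg_cup's own z axis and vertical below 0.06 rad and horizontal distance between egg_centre and egg_cup below 0.015 m and z of egg_centre in the frame of egg_cup between 0.096 and 0.19 m and angle between egg's own z axis and vertical below 0.45 rad and value of joint tongs_arm above 0.1 rad and contact force between each of egg, the fingers and tongs above 0.5 N and contact force between each of egg, tongs, the arm and egg_cup below 0.05 N and linear speed of egg below 0.02 m/s and contact force between each of tongs, egg and board below 0.05 N); the arm keeps its last pose, push and grip.
It fails at once if the robot touches the hot egg itself (contact force between any of the fingers, the arm and egg above 0.3 N).
It fails at once if the egg is dropped (height (world z) of egg_centre below 0.027 m).
It fails at once if the salt shaker or timer is knocked from its place (distance of any of salt, timer from where it was at the start of the episode above 0.03 m).
It also fails if it takes over 58 s, if anything falls off the work surface, if the arm or the gripper's body presses on something with over 40 N, if the wrist force passes 120 N, or if a joint passes its speed limit or range.

### The arm

A 6-joint arm with a two-finger parallel gripper is mounted at the origin on a cart in front of the work surface, level with it; the furniture and walls round the work are solid. World frame = base frame: x ahead of the robot, y to its left, z up, the work surface at z = 0. Lengths are in m, angles in degrees, forces in N, time in s.
With the tool pointing down it reaches from about 0.4 to 0.825 m from the base axis. Payload 7 kg.
Tool frame: the origin (TCP) lies at the very end of the fingers, on their centre line; the grasp point (between the pads) lies hold_point_z behind it (hold_point_z is the distance from the TCP to the grasp point, in m); z points along the fingers, y is the direction in which the jaws open and shut (so a half turn about z gives the same grasp; the last joint's range is limited). The gripper opens to 88 mm and grips with 3 to 60 N. Pads are 19 mm wide; open, the fingers measure 130 mm over their backs; the gripper's body (78 mm by 193 mm) begins 47 mm behind the grasp point.
Start: joints at [-53.222, 20.546, 0.682, 0, -70.136, -16.507], TCP at [0.234, -0.633, 0.227] pointing down, gripper open.
Joint ranges: [-176.03, 176.03], [-82.01, 121.73], [-58.28, 71.71], [-173.87, 95.51], [-174.79, -0.11], [-173.66, 173.66]. Speed limits (degrees/s): [136.94, 136.94, 172.46, 180, 180, 180].

### API

Orientations are given as [roll, pitch, yaw] about the fixed x, y, z axes, in that order (R = Rz(yaw) Ry(pitch) Rx(roll)).
In Python, from plant import get_obs, snapshot, close_job, hold_point_z gives the robot as it stands. The module is installed in compiled form; this text tells all that it offers.
- The arm moves only by the tool jog_arm, never from a script. Its argument "commands" is a list of rows, each a list of 4 numbers: the shift along the world's x, y, z in mm, then the turn about the world's z in degrees. In form: [[x, y, z, turn], ...]. A call has exactly 10 rows; each row shifts and turns the commanded pose from where the row before left it; what a row does not reach is not made up. A row lasts 1/12 s, in which the tool goes at most 41.7 mm and 7.16 degrees, less where a joint would pass 70% of its speed; a pose out of reach is approached as far as the arm can. A call is refused whole if a number of a shift passes 41.7 or a number of a turn 7.16, either way. A call with a gripper value outside its range is refused whole. "fingers" is the finger opening in mm, from 0 to 87.6, set as the call begins (left out, the last holds). The fingers move at their own pace and stop on an object; the grip force is fixed at half the most. Time passes only in rows, so rows that do not move let the fingers close, or fill a call up. It gives the time, the measured TCP pose, the force and the opening at its end, in the units of the state.
- get_obs(): the state, without advancing time (a new reading comes with each control period).
- snapshot(name): name is "scene" or "top" or "wrist"; returns a dict with "image" (400x640x3 uint8, red, green, blue), "fov_y" (degrees; the focal length in pixels is half the picture's height over the tangent of half this angle, whatever the lens; pixels are square), "cx", "cy" (the principal point, pixels), "rvec" (rotation vector, rad) and "tvec" (3), from world to camera coordinates, as OpenCV has them; the wrist camera has in their place "mount" (4x4, takes a point from camera to tool coordinates, whose origin is the TCP and whose axes are the flange's). Camera axes: x right, y down, z forward; pixel columns grow to the right and rows downward; lengths in m; the calibration is good to about 2 mm. The wrist camera is an equidistant fisheye: a pixel r from the principal point sees the ray r / f radians off the axis. A picture is of the moment at which its call begins: read the wrist's pose just before it. There is no depth.
- close_job(): hands the job in, once; it reports no verdict.
The state is a dict: "clock": time; "joint_pos": joint angles; "qvel": joint speeds; "tau": joint torques, N m; "tool_pos": TCP position; "orientation": TCP orientation; "force": force on the tool from outside, world axes, zero at the start; "moment": the same for the moment, N m; "opening": finger opening in m.
Only numpy, scipy, OpenCV 4.12 (cv2) and the standard library are available. Lean on these libraries where they do the work, as an engineer would, in place of code of your own. Each camera call takes 0.05 s, during which the arm holds its last target.

## Working session

There is one attempt and no reset: what is moved stays moved. The work goes in short steps, Python scripts to look and compute and a tool call to move; the robot and the scene stay as the last step left them, time stands still between calls to the robot, and variables do not carry over. Pictures are saved under pics/ and viewed, and the job is handed in when it is done.

Besides the shell and the picture viewer there is one more tool, called after "Emit:" as name([rows], argument=value, ...), one row to a line, values as JSON. jog_arm: Moves the arm, as the interface text tells. Its arguments: {"type":"object","properties":{"commands":{"type":"array","items":{"type":"array","items":{"type":"number"}}},"fingers":{"type":"number"}},"required":["commands"]}

```bash
mkdir -p pics; python3 - <<'E'
from plant import *
import cv2
print(get_obs(),hold_point_z)
for n in("scene","top","wrist"):
    s=snapshot(n);cv2.imwrite(f"pics/{n}0.png",s["image"][:,:,::-1]);print(n,{k:v for k,v in s.items() if k!="image"})
E
```

```text
{'clock': 0.0, 'joint_pos': array([-5.32229655e+01,  2.05916779e+01,  6.33498535e-01, -2.06853535e-02,
       -7.01373897e+01, -1.65086138e+01]), 'qvel': array([-0.09802112,  0.06223551, -0.08321898, -0.05049543,  0.0049557 ,
       -0.03150054]), 'tau': array([-2.79070860e-03, -5.82718849e+01,  2.93050861e+01,  6.99748546e+00,
        6.72389375e-03, -1.56904480e-04]), 'tool_pos': array([ 0.23365093, -0.63273375,  0.2256161 ]), 'orientation': array([ 1.79902844e+02, -8.51566603e-03, -1.59738617e+02]), 'force': array([0.15965398, 0.1991712 , 0.49728767]), 'moment': array([-0.07274783, -0.064637  , -0.00577748]), 'opening': 0.08778377445965233} 0.0188
scene {'fov_y': 50.89748721852656, 'cx': 323.564569874544, 'cy': 199.2177265134548, 'rvec': array([ 1.94909904, -0.82620465,  0.48789054]), 'tvec': array([-0.38334419,  0.27491402,  0.58292596])}
top {'fov_y': 56.19155910942045, 'cx': 316.76560088450134, 'cy': 200.11776113765478, 'rvec': array([ 2.08712266, -2.11603372,  0.24245212]), 'tvec': array([0.05551017, 0.60489125, 0.95977526])}
wrist {'fov_y': 65.70646984690485, 'cx': 321.287394633457, 'cy': 195.31287926126598, 'mount': array([[ 3.08717704e-04, -9.52884312e-01, -3.03333797e-01,
         8.19097373e-02],
       [ 9.99999949e-01,  2.70593831e-04,  1.67713168e-04,
        -5.49836567e-04],
       [-7.77309924e-05, -3.03333834e-01,  9.52884347e-01,
        -1.59133948e-01],
       [ 0.00000000e+00,  0.00000000e+00,  0.00000000e+00,
         1.00000000e+00]])}
```

View pics/scene0.png

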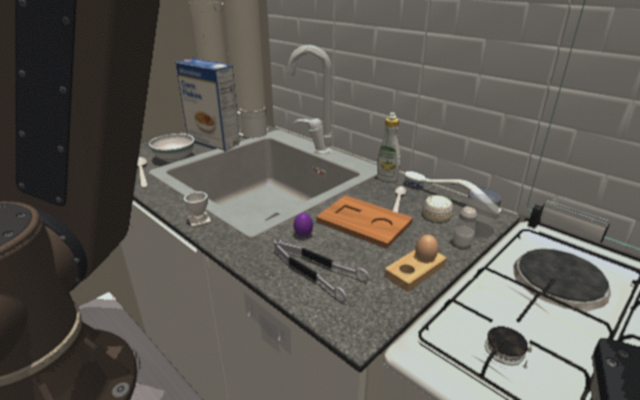

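View pics/top0.png

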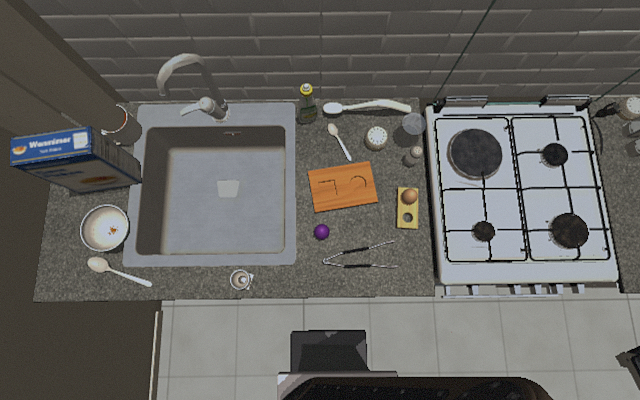

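View pics/wrist0.png

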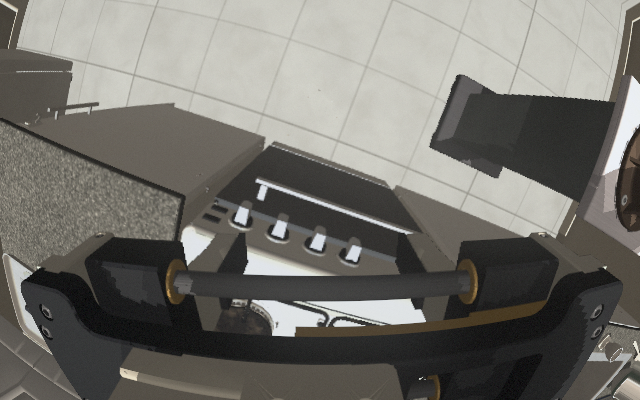

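The scene view shows the cup at (197,208), board (365,220), tongs (320,270), block and egg (420,262), and a purple egg at (303,225). In the top view the cup is at (241,280), board (343,187), block (407,208) and tongs pivot (325,262).

```bash
cat > h.py <<'E'
import numpy as np,cv2
from plant import *
from scipy.spatial.transform import Rotation as Ro
def f(s): return 200/np.tan(np.radians(s["fov_y"]/2))
def ray(s,u,v):
    K=f(s);R=cv2.Rodrigues(s["rvec"])[0];d=R.T@np.array([(u-s["cx"])/K,(v-s["cy"])/K,1]);return -R.T@s["tvec"],d
def onz(s,u,v,z):
    o,d=ray(s,u,v);return o+d*(z-o[2])/d[2]
def proj(s,P):
    R=cv2.Rodrigues(s["rvec"])[0];c=R@np.asarray(P)+s["tvec"];K=f(s);return np.array([K*c[0]/c[2]+s["cx"],K*c[1]/c[2]+s["cy"]])
def wpose(s,o):
    R=Ro.from_euler("xyz",o["orientation"],degrees=True).as_matrix();T=np.eye(4);T[:3,:3]=R;T[:3,3]=o["tool_pos"];return T@s["mount"]
def wray(s,o,u,v):
    T=wpose(s,o);x=np.array([u-s["cx"],v-s["cy"]]);r=np.hypot(*x);t=r/f(s);d=np.array([*(x/max(r,1e-9)*np.sin(t)),np.cos(t)]);return T[:3,3],T[:3,:3]@d
def wonz(s,o,u,v,z):
    c,d=wray(s,o,u,v);return c+d*(z-c[2])/d[2]
def wproj(s,o,P):
    T=np.linalg.inv(wpose(s,o));c=T[:3,:3]@P+T[:3,3];t=np.arctan2(np.hypot(c[0],c[1]),c[2]);x=c[:2]/np.hypot(c[0],c[1])*t*f(s);return x+[s["cx"],s["cy"]]
def tri(*rs):
    A=0;b=0
    for o,d in rs:
        d=d/np.linalg.norm(d);M=np.eye(3)-np.outer(d,d);A=A+M;b=b+M@o
    p=np.linalg.solve(A,b);return p,[np.linalg.norm(np.cross(p-o,d/np.linalg.norm(d))) for o,d in rs]
def crop(im,x,y,w,h,k,n):
    cv2.imwrite(n,cv2.resize(im[y:y+h,x:x+w,::-1],None,fx=k,fy=k,interpolation=cv2.INTER_CUBIC))
E
python3 - <<'E'
from h import *
s=snapshot("top");c=snapshot("scene")
crop(s["image"],220,140,210,150,3.8,"pics/t1.png")
crop(s["image"],215,260,50,37,12,"pics/t2.png")
crop(c["image"],170,180,70,52,10,"pics/s2.png")
crop(c["image"],260,180,230,130,3.4,"pics/s1.png")
for n,u,v in(("cup",241,280),("board",343,187),("block",407,208),("pivot",325,262)):print(n,onz(s,u,v,.01))
E
```

```text
cup [0.39494857 0.26008177 0.01      ]
board [ 0.65775273 -0.03050036  0.01      ]
block [ 0.59231626 -0.2139002   0.01      ]
pivot [0.44105704 0.02636276 0.01      ]
```

View pics/t1.png

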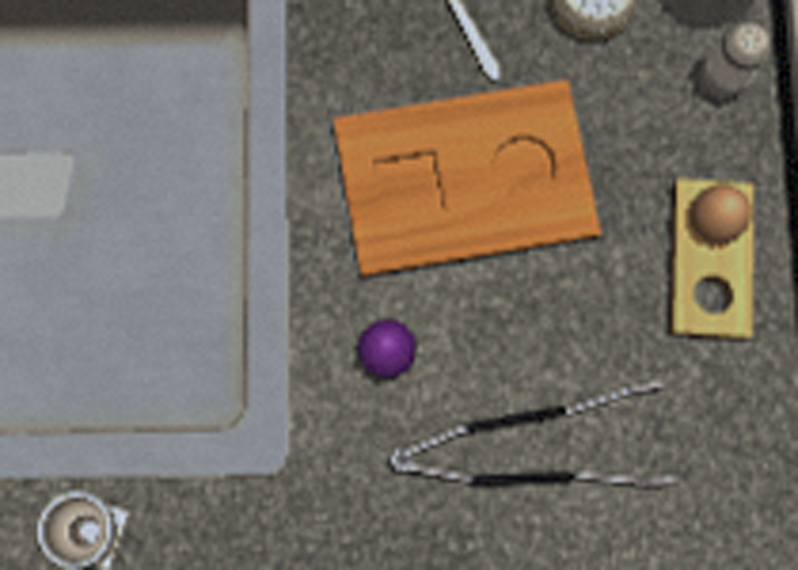

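View pics/t2.png

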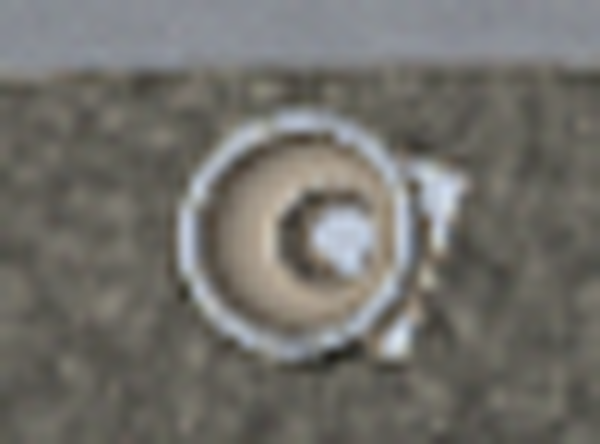

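View pics/s2.png

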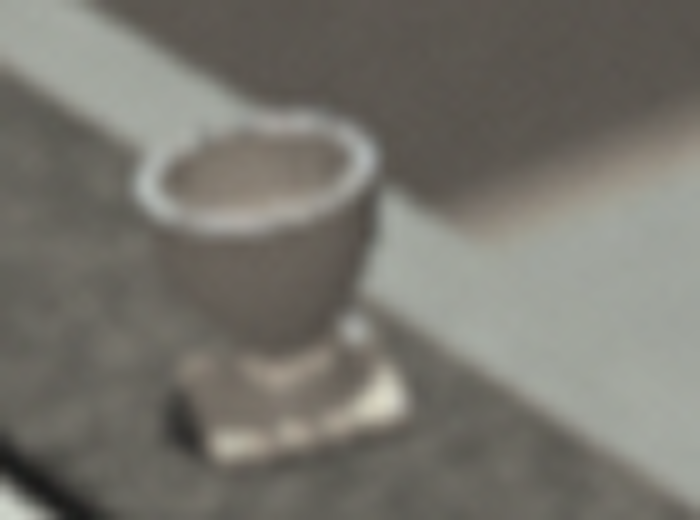

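View pics/s1.png

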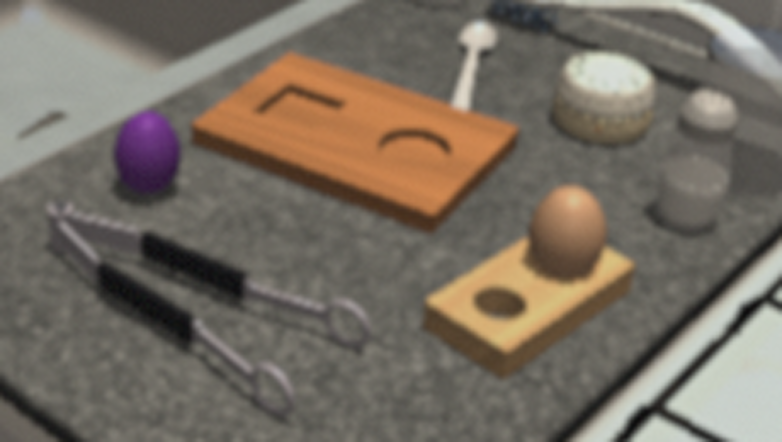

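The tongs lie open with the pivot to the left and the tips to the right. I'll move the wrist camera over the area.

Emit:
jog_arm([
  [18,29,5,-1],
  [18,29,5,-1],
  [18,29,5,-1],
  [18,29,5,-1],
  [18,29,5,-1],
  [18,29,5,-1],
  [18,29,5,-1],
  [18,29,5,-1],
  [18,29,5,-1],
  [18,29,5,-1],
])

```text
clock: 1.08
tool_pos: [0.4143, -0.3416, 0.277]
orientation: [-180.0, 0.0, -169.8]
force: [0.3, -0.3, -0.4]
opening: 0.088
```

Emit:
jog_arm([
  [18,29,5,-1],
  [18,29,5,-1],
  [18,29,5,-1],
  [18,29,5,-1],
  [18,29,5,-1],
  [18,29,5,-1],
  [18,29,5,-1],
  [18,29,5,-1],
  [18,29,5,-1],
  [0,0,0,0],
])

```text
clock: 1.92
tool_pos: [0.5785, -0.0781, 0.3217]
orientation: [180.0, 0.1, -178.6]
force: [0.3, -0.7, -0.1]
opening: 0.0876
```

```bash
cat > w.py <<'E'
import sys,pickle
from h import *
n=sys.argv[1]
o=get_obs();s=snapshot("wrist");pickle.dump((s,o),open(f"pics/{n}.pkl","wb"));crop(s["image"],0,0,640,400,1.25,f"pics/{n}.png")
print(o["clock"],o["tool_pos"],o["orientation"],o["force"],o["opening"],o["joint_pos"])
E
python3 w.py w1
```

```text
1.9167 [ 0.57853487 -0.07811558  0.32168243] [ 1.79977956e+02  5.78938463e-02 -1.78607126e+02] [ 0.32209693 -0.69214125 -0.06221319] 0.08763685267377058 [ 1.14828577e+01  9.25877093e+00 -2.28831524e+00 -1.18018216e-02
 -7.83920536e+01 -1.00087604e+02]
```

View pics/w1.png

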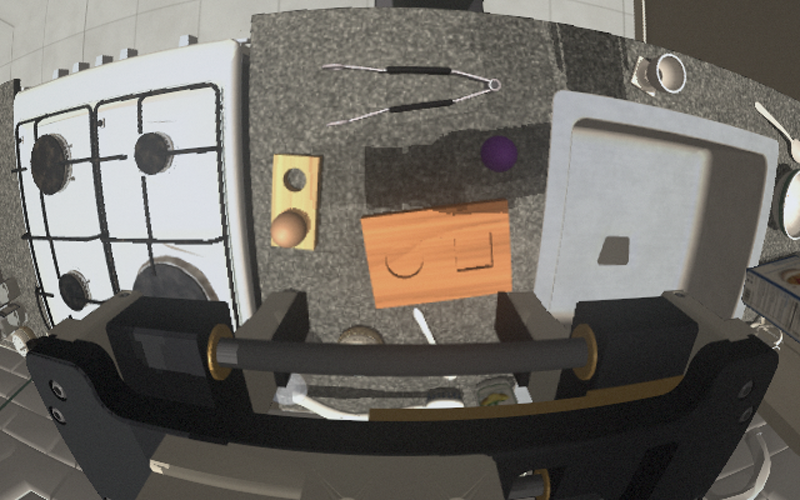

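The wrist view shows the whole work area: tongs (410,90), block (297,200), egg (290,228), board (437,255) and cup (668,75), in 1.25x pixels. I'll enlarge it.

```bash
python3 - <<'E'
from h import *
import pickle
s,o=pickle.load(open("pics/w1.pkl","rb"));im=s["image"]
crop(im,275,155,145,100,5.5,"pics/b1.png")
crop(im,205,110,70,100,6,"pics/b2.png")
crop(im,255,40,155,70,5,"pics/b3.png")
crop(im,495,30,70,55,10,"pics/b4.png")
E
```

```text
(no output)
```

View pics/b1.png

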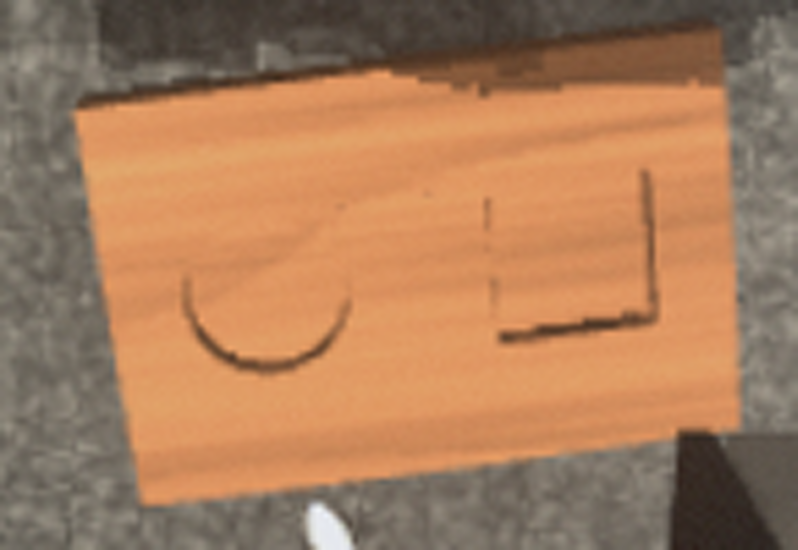

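View pics/b2.png

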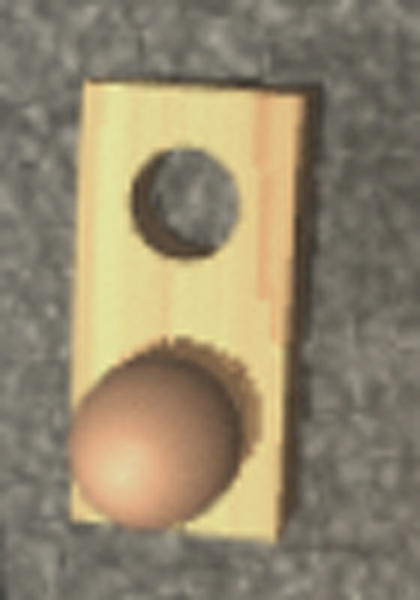

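View pics/b3.png

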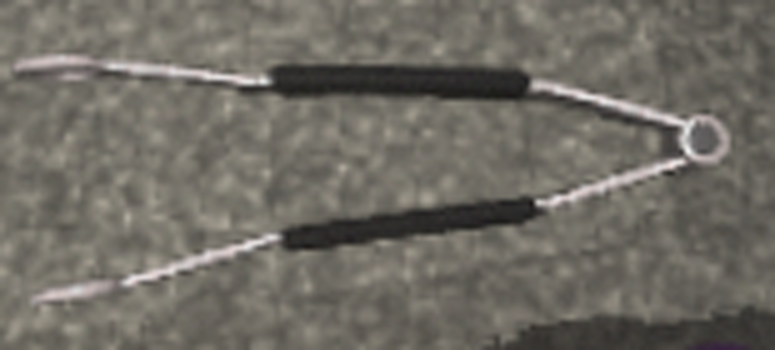

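View pics/b4.png

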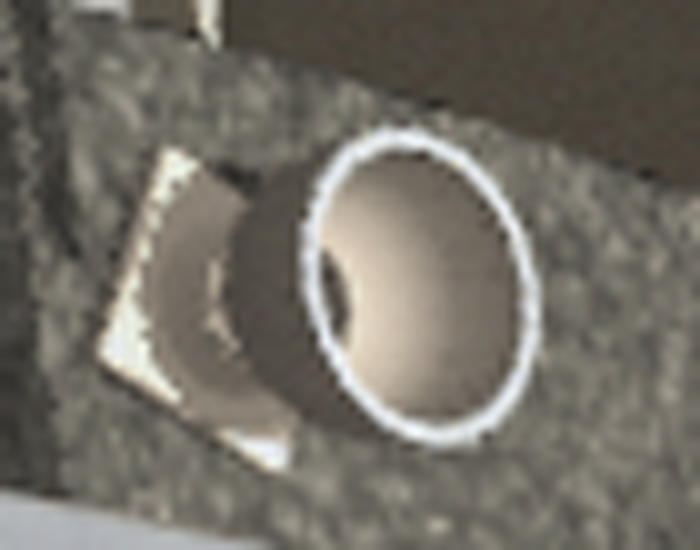

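```bash
python3 - <<'E'
from h import *
import pickle
from scipy.optimize import least_squares as LS
s,o=pickle.load(open("pics/w1.pkl","rb"))
np.set_printoptions(precision=4,suppress=True)
g=lambda u,v,k,x,y,z:wonz(s,o,(u+.5)/k-.5+x,(v+.5)/k-.5+y,z)
B=lambda u,v,z=.016:g(u,v,5.5,275,155,z)
print("board")
P=dict(TL=B(78,107),BL=B(145,506),Bm=B(675,437),R1=B(738,400),R2=B(725,90),F=B(380,70),pc=B(657,322),pl=B(500,342),pr=B(650,170),pl2=B(487,200),cl=B(184,285),cr=B(350,300),cb=B(266,374))
for k,p in P.items():print(k,p)
# model fit: board frame x along world-ish
def res(q):
    c,si=np.cos(q[2]),np.sin(q[2]);L=lambda n:np.array([[c,si],[-si,c]])@(P[n][:2]-q[:2])
    return np.array([L("TL")[1]+.0925,L("TL")[0]+.0625,L("BL")[1]+.0925,L("BL")[0]-.0625,L("Bm")[0]-.0625,L("R1")[1]-.0925,L("R2")[1]-.0925,L("F")[0]+.0625,
      L("pc")[0]-.024,L("pc")[1]-.068,L("pl")[0]-.024,L("pl")[1]-.020,L("pr")[1]-.068,L("pl2")[1]-.020,np.hypot(*(L("cl")-[0,-.046]))-.024,np.hypot(*(L("cr")-[0,-.046]))-.024,np.hypot(*(L("cb")-[0,-.046]))-.024])*1000
r=LS(res,[.65,-.03,0.1],loss="soft_l1");q=r.x;print("board",q,np.degrees(q[2]));print(res(q))
c,si=np.cos(q[2]),np.sin(q[2]);print("pocket",q[:2]+.044*np.array([-si,c]))
Bk=lambda u,v,z=.02:g(u,v,6,205,110,z)
print("block corners",Bk(83,80),Bk(305,95),Bk(278,540),Bk(72,520),"hole",Bk(186,203))
print("egg mid@41",Bk(155,442,.041))
T=lambda u,v,z=.016:g(u,v,5,255,40,z)
print("tongs: pivot",T(704,139),"hR(-y?) top arm",T(272,80),T(530,80),"bottom arm",T(285,238),T(537,208),"loops",T(15,68),T(100,68),T(32,300),T(120,284))
C=lambda u,v,z:g(u,v,10,495,30,z)
print("cup rim",C(420,287,.065),"foot corners",C(172,150,.008),C(100,355,.008),C(280,470,.008))
t=snapshot("top");c=snapshot("scene")
tt=lambda u,v,k,x,y:ray(t,(u+.5)/k-.5+x,(v+.5)/k-.5+y)
ss=lambda u,v,k,x,y:ray(c,(u+.5)/k-.5+x,(v+.5)/k-.5+y)
ww=lambda u,v,k,x,y:wray(s,o,(u+.5)/k-.5+x,(v+.5)/k-.5+y)
print("tri rim",tri(tt(297,233,12,215,260),ss(258,172,10,170,180),ww(420,287,10,495,30)))
print("tri rim w/o w",tri(tt(297,233,12,215,260),ss(258,172,10,170,180)))
print("egg",tri(tt(720,214,3.8,220,140),ss(568,232,3.4,260,180),ww(155,442,6,205,110)))
print("pivot",tri(tt(397,461,3.8,220,140),ww(704,139,5,255,40)))
print("board TL..",tri(tt(601,235,3.8,220,140),ss(430,221,3.4,260,180),ww(78,107,5.5,275,155)),tri(tt(570,82,3.8,220,140),ss(518,130,3.4,260,180),ww(145,506,5.5,275,155)))
E
```

```text
board
TL [ 0.6117 -0.1278  0.016 ]
BL [ 0.7364 -0.1086  0.016 ]
Bm [0.7104 0.0532 0.016 ]
R1 [0.6979 0.0719 0.016 ]
R2 [0.6014 0.0568 0.016 ]
F [ 0.599  -0.0433  0.016 ]
pc [0.6728 0.0433 0.016 ]
pl [ 0.6799 -0.0039  0.016 ]
pr [0.6259 0.0365 0.016 ]
pl2 [ 0.6362 -0.0108  0.016 ]
cl [ 0.6641 -0.0973  0.016 ]
cr [ 0.6676 -0.0489  0.016 ]
cb [ 0.6915 -0.0727  0.016 ]
board [ 0.6597 -0.0274  0.156 ] 8.937089063082952
[ 0.7556 -0.5587  0.402   0.6135  0.0999 -0.3528 -0.2941  0.054  -0.1553
 -0.228  -0.4443  0.0942  0.3611  0.0769  0.5866 -0.0825  0.619 ]
pocket [0.6529 0.0161]
block corners [ 0.5312 -0.2371  0.02  ] [ 0.536  -0.1782  0.02  ] [ 0.6537 -0.1887  0.02  ] [ 0.6495 -0.2467  0.02  ] hole [ 0.5635 -0.2101  0.02  ]
egg mid@41 [ 0.6212 -0.215   0.041 ]
tongs: pivot [0.4418 0.0291 0.016 ] hR(-y?) top arm [ 0.4306 -0.0999  0.016 ] [ 0.4277 -0.024   0.016 ] bottom arm [ 0.4784 -0.095   0.016 ] [ 0.4666 -0.0208  0.016 ] loops [ 0.4259 -0.1766  0.016 ] [ 0.4267 -0.1509  0.016 ] [ 0.4971 -0.1704  0.016 ] [ 0.4925 -0.1437  0.016 ]
cup rim [0.3969 0.253  0.065 ] foot corners [0.3703 0.241
[... 180 characters left out ...]
0.00025544246552853134)])
tri rim w/o w (array([0.3962, 0.2542, 0.064 ]), [np.float64(0.0004096342496168303), np.float64(0.00040963424961681396)])
egg (array([ 0.6209, -0.2147,  0.0409]), [np.float64(0.00019922952827987377), np.float64(0.000290299058826206), np.float64(0.0004879924765313702)])
pivot (array([0.4428, 0.0286, 0.0198]), [np.float64(0.0006669733254408693), np.float64(0.0006669733254406838)])
board TL.. (array([ 0.6118, -0.1284,  0.0112]), [np.float64(0.0018459699776125235), np.float64(0.0023564369109016), np.float64(0.0010060345292398245)]) (array([ 0.7349, -0.1096,  0.0151]), [np.float64(0.0019304331102365233), np.float64(0.001675836786220553), np.float64(0.002012813196730866)])
```

The fits agree. Pocket (0.653,0.016), board yaw 8.9°, cup (0.3965,0.254) with foot yaw about -19.3°, egg (0.621,-0.215,0.041), tongs yaw about -84.5°. Next I go over the cup.

Emit:
jog_arm([
  [-9,16.6,-8,3.46],
  [-9,16.6,-8,3.46],
  [-9,16.6,-8,3.46],
  [-9,16.6,-8,3.46],
  [-9,16.6,-8,3.46],
  [-9,16.6,-8,3.46],
  [-9,16.6,-8,3.46],
  [-9,16.6,-8,3.46],
  [-9,16.6,-8,3.46],
  [-9,16.6,-8,3.46],
])

```text
clock: 2.9
tool_pos: [0.485, 0.0833, 0.2414]
orientation: [-180.0, 0.0, -144.0]
force: [-0.5, -0.6, -0.3]
opening: 0.0874
```

Emit:
jog_arm([
  [-9,16.6,-8,3.46],
  [-9,16.6,-8,3.46],
  [-9,16.6,-8,3.46],
  [-9,16.6,-8,3.46],
  [-9,16.6,-8,3.46],
  [-9,16.6,-8,3.46],
  [-9,16.6,-8,3.46],
  [-9,16.6,-8,3.46],
  [-10,16.6,-8,3.46],
  [0,0,0,3.46],
])

```text
clock: 3.73
tool_pos: [0.4025, 0.2334, 0.1683]
orientation: [179.9, -0.1, -109.4]
force: [-0.9, -0.3, -0.8]
opening: 0.0874
```

```bash
python3 w.py w2; python3 -c "
from h import *
import pickle
s,o=pickle.load(open('pics/w2.pkl','rb'));print(wproj(s,o,np.array([.3965,.254,.0])))"
```

```text
3.7333 [0.40247942 0.23338851 0.1683486 ] [ 1.79949611e+02 -6.01799649e-02 -1.09362491e+02] [-0.90945238 -0.25093586 -0.80987913] 0.0874087076267793 [ 5.44264915e+01  3.42363346e+00 -2.96260081e+01 -3.76507184e-02
 -5.70222186e+01 -7.37684954e+01]
[333.16420718 191.82888468]
```

View pics/w2.png

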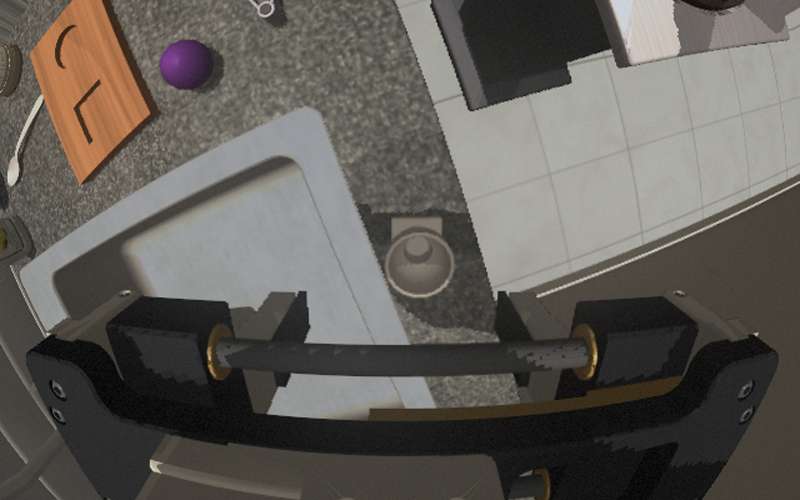

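```bash
python3 - <<'E'
from h import *
import pickle
s,o=pickle.load(open("pics/w2.pkl","rb"));im=np.clip(s["image"].astype(float)*1.6,0,255).astype(np.uint8)
crop(im,300,165,75,78,7.5,"pics/c2.png")
E
```

```text
(no output)
```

View pics/c2.png

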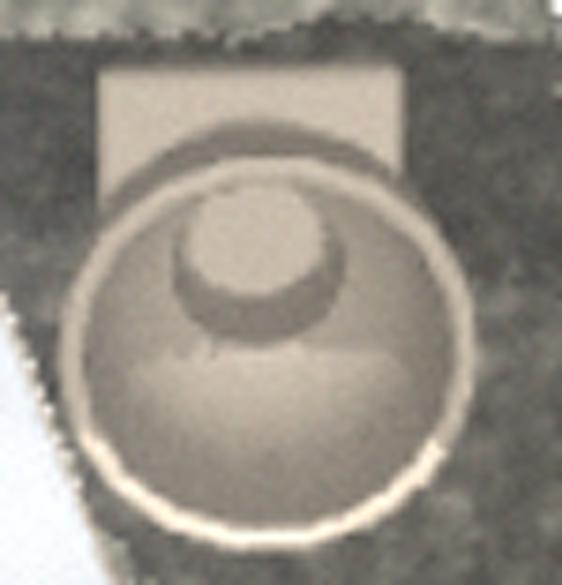

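```bash
python3 - <<'E'
from h import *
import pickle
np.set_printoptions(precision=4,suppress=True)
s,o=pickle.load(open("pics/w2.pkl","rb"))
g=lambda u,v,z:wonz(s,o,(u+.5)/7.5-.5+300,(v+.5)/7.5-.5+165,z)
a,b,l,r=g(99,69,.008),g(403,68,.008),g(99,195,.008),g(403,170,.008)
print(a,b,l,r,np.linalg.norm(a-b))
an=lambda p,q:np.degrees(np.arctan2((q-p)[1],(q-p)[0]))
print(an(a,b),an(a,l),an(b,r))
print("rim",g(61,350,.065),g(475,350,.065),g(268,155,.065),g(268,549,.065))
E
```

```text
[0.41   0.2254 0.008 ] [0.3692 0.2395 0.008 ] [0.4163 0.243  0.008 ] [0.3738 0.2539 0.008 ] 0.04311771233175029
160.94355422195625 70.22122644305023 72.26867574843934
rim [0.4201 0.2442 0.065 ] [0.3727 0.2609 0.065 ] [0.3887 0.2293 0.065 ] [0.4049 0.2777 0.065 ]
```

Cup centre (0.3967,0.2531), foot yaw about -19°. The jaws are already square to the foot, so I descend, then close.

Emit:
jog_arm([
  [-3,10,-10,0.2],
  [-2.8,9.7,-10,0.2],
  [0,0,-15,0],
  [0,0,-15,0],
  [0,0,-15,0],
  [0,0,-15,0],
  [0,0,-15,0],
  [0,0,-15,0],
  [0,0,-12,0],
  [0,0,-8,0],
])

```text
clock: 4.62
tool_pos: [0.3976, 0.2521, 0.0377]
orientation: [180.0, -0.1, -109.3]
force: [0.3, -0.1, -0.4]
opening: 0.0876
```

Emit:
jog_arm([
  [0,0,0,0],
  [0,0,0,0],
  [0,0,0,0],
  [0,0,0,0],
  [0,0,0,0],
  [0,0,0,0],
  [0,0,0,0],
  [0,0,0,0],
  [0,0,0,0],
  [0,0,0,0],
], fingers=40)

```text
clock: 5.45
tool_pos: [0.3981, 0.2532, 0.04]
orientation: [-180.0, 0.0, -109.1]
force: [-2.9, 1.5, 6.2]
opening: 0.0498
```

```bash
python3 w.py w3
```

```text
5.45 [0.39814482 0.25324428 0.03998876] [-1.79990061e+02  4.10896312e-02 -1.09119772e+02] [-2.88868482  1.48265082  6.19263082] 0.0497682244358649 [ 5.64419730e+01  1.39130771e+01 -3.79659417e+01 -1.00562466e-03
 -3.80787113e+01 -7.55609568e+01]
```

View pics/w3.png

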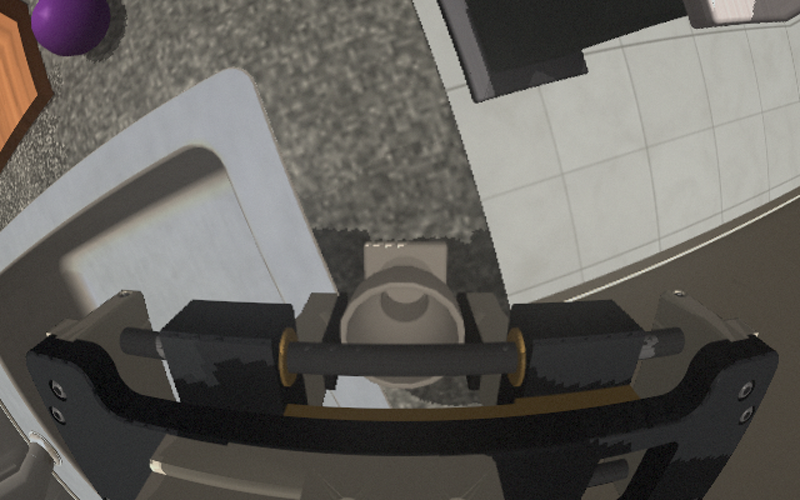

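The cup is gripped at 49.8 mm opening, bowl at (405,320). I lift and carry it over the pocket with a +28° turn.

Emit:
jog_arm([
  [0,0,5,0],
  [0,0,10,0],
  [0,0,15,0],
  [0,0,15,0],
  [5,-5,15,0.5],
  [10,-10,15,1.5],
  [15,-14,15,2],
  [15,-14,10,2],
  [15,-14,0,2],
  [15,-14,0,2],
])

```text
clock: 6.33
tool_pos: [0.4738, 0.1813, 0.1405]
orientation: [-179.9, 0.1, -99.0]
force: [-0.1, -0.2, -0.9]
opening: 0.0495
```

Emit:
jog_arm([
  [20,-18,0,2],
  [20,-18,0,2],
  [20,-18,0,2],
  [20,-18,0,2],
  [20,-18,0,2],
  [20,-18,0,2],
  [20,-18,0,2],
  [20,-18,0,2],
  [15,-14,0,1.8],
  [5,-8,0,0],
])

```text
clock: 7.17
tool_pos: [0.6544, 0.014, 0.1388]
orientation: [179.9, -0.0, -81.3]
force: [0.7, 0.2, -1.5]
opening: 0.0494
```

```bash
python3 w.py w4;python3 - <<'E'
from h import *
import pickle
s,o=pickle.load(open("pics/w4.pkl","rb"));im=np.clip(s["image"].astype(float)*1.5,0,255).astype(np.uint8)
crop(im,235,160,170,130,4.6,"pics/c4.png")
t=snapshot("top");crop(t["image"],290,130,110,85,7,"pics/t4.png")
E
```

```text
7.1667 [0.65440025 0.01397508 0.13880402] [ 1.79944782e+02 -3.30504384e-02 -8.13183231e+01] [ 0.67286886  0.1768487  -1.48010436] 0.049406139686245784 [ 1.82767263e+01  2.23310681e+01 -8.63204270e+00  2.72530563e-02
 -5.90968466e+01 -9.60907437e+00]
```

View pics/w4.png

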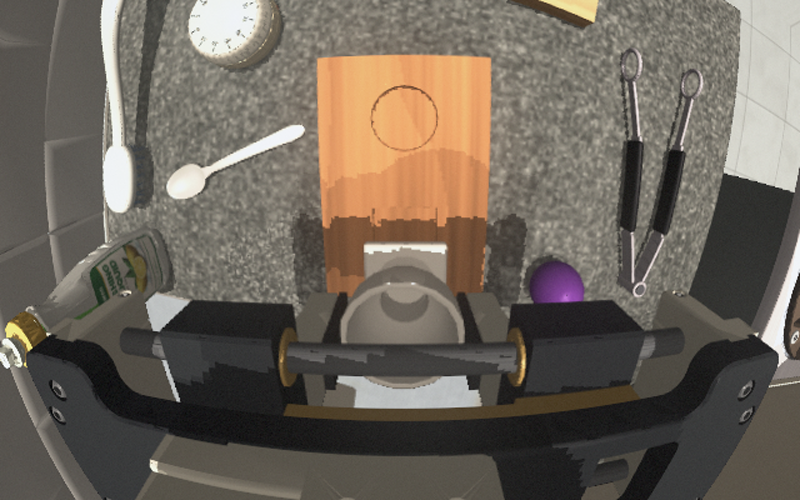

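View pics/c4.png

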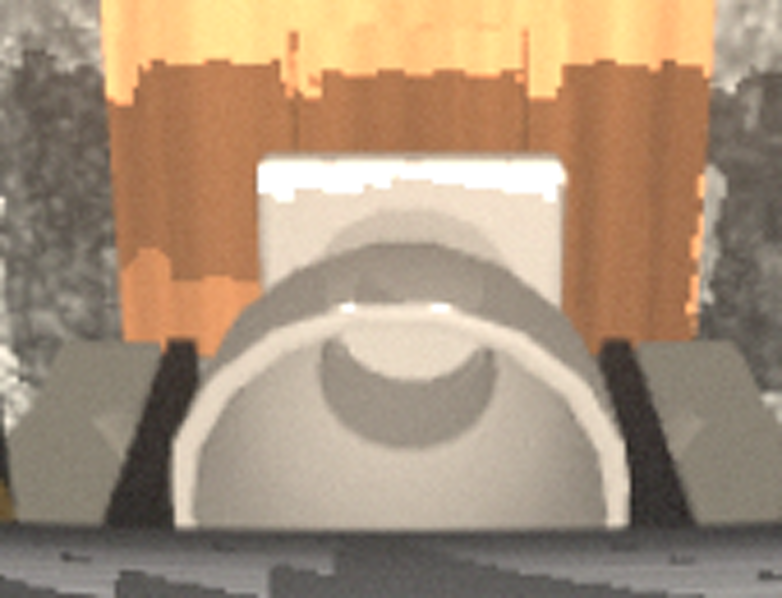

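```bash
python3 - <<'E'
from h import *
import pickle
np.set_printoptions(precision=4,suppress=True)
s,o=pickle.load(open("pics/w4.pkl","rb"))
g=lambda u,v,z:wonz(s,o,(u+.5)/4.6-.5+235,(v+.5)/4.6-.5+160,z)
for z in (.1,.108):
    a,b=g(259,157,z),g(565,157,z);d=b-a;print(a,b,np.linalg.norm(d),np.degrees(np.arctan2(d[1],d[0])), "centre",(a+b)/2+.022*np.array([.156,.988,0]))
print("sides@.108",g(259,190,.108),g(262,280,.108),g(565,190,.108),g(562,300,.108))
# pocket side lines & board left/right edges at z=.016
for u,v in((293,35),(296,130),(526,30),(526,140),(102,30),(125,330),(714,30),(697,330)):print(g(u,v,.016))
W=lambda u,v:wonz(s,o,u/1.25,v/1.25,.016)
print("board corners",W(317,57),W(491,56),"circ",W(371,118),W(437,118),W(404,85),W(404,151))
E
```

```text
[ 0.6784 -0.0037  0.1   ] [ 0.6342 -0.0104  0.1   ] 0.04472190894860694 -171.31095287570636 centre [0.6597 0.0147 0.1   ]
[ 0.678  -0.0062  0.108 ] [ 0.6355 -0.0127  0.108 ] 0.04291482195913661 -171.31095287570636 centre [0.6602 0.0122 0.108 ]
sides@.108 [ 0.6774 -0.0014  0.108 ] [0.6753 0.0122 0.108 ] [ 0.6346 -0.0079  0.108 ] [0.6318 0.0087 0.108 ]
[ 0.6793 -0.0032  0.016 ]
[0.6761 0.0166 0.016 ]
[ 0.6328 -0.0114  0.016 ]
[0.6287 0.0115 0.016 ]
[0.7185 0.0014 0.016 ]
[0.7076 0.0675 0.016 ]
[ 0.5943 -0.0177  0.016 ]
[0.5833 0.0486 0.016 ]
board corners [ 0.7358 -0.1102  0.016 ] [ 0.6116 -0.1303  0.016 ] circ [ 0.69   -0.0698  0.016 ] [ 0.6432 -0.077   0.016 ] [ 0.6703 -0.097   0.016 ] [ 0.6629 -0.0494  0.016 ]
```

View pics/t4.png

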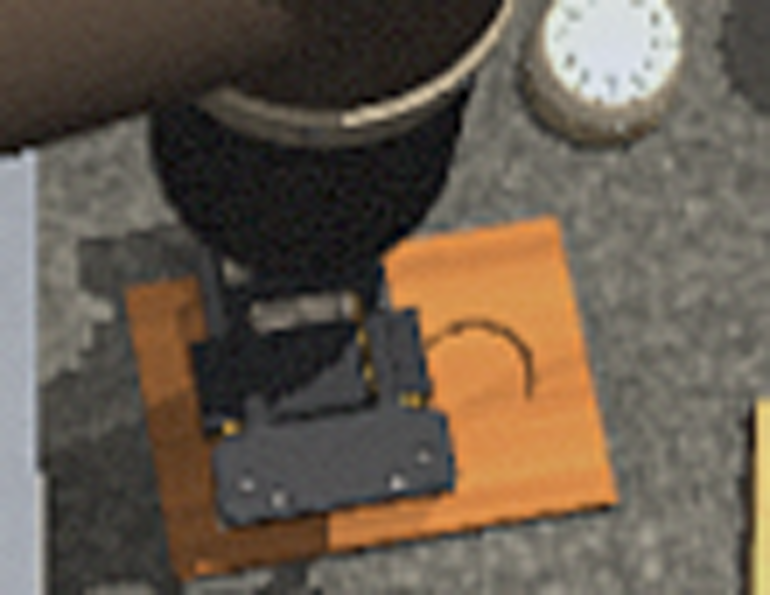

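The foot is aligned with the pocket: angle 8.7° against 8.9°, laterally within 0.5 mm. It sits about 1.5 mm too far toward -y, so I correct that and descend.

Emit:
jog_arm([
  [-0.6,1.5,-8,0.2],
  [0,0,-12,0],
  [0,0,-12,0],
  [0,0,-12,0],
  [0,0,-12,0],
  [0,0,-10,0],
  [0,0,-8,0],
  [0,0,-4,0],
  [0,0,-2,0],
  [0,0,0,0],
])

```text
clock: 8.1
tool_pos: [0.6524, 0.0174, 0.0592]
orientation: [180.0, -0.0, -81.1]
force: [-0.3, 0.2, -2.0]
opening: 0.0494
```

Emit:
jog_arm([
  [0,0,-2,0],
  [0,0,-2,0],
  [0,0,-2,0],
  [0,0,-1,0],
  [0,0,-1,0],
  [0,0,-1,0],
  [0,0,-1,0],
  [0,0,-1,0],
  [0,0,0,0],
  [0,0,0,0],
])

```text
clock: 8.93
tool_pos: [0.6524, 0.0174, 0.0485]
orientation: [180.0, -0.0, -81.1]
force: [0.2, -0.1, -1.3]
opening: 0.0494
```

```bash
python3 w.py w5;python3 - <<'E'
from h import *
import pickle
s,o=pickle.load(open("pics/w5.pkl","rb"));im=np.clip(s["image"].astype(float)*1.5,0,255).astype(np.uint8)
crop(im,235,160,170,130,4.6,"pics/c5.png")
E
```

```text
8.9333 [0.65240816 0.01740002 0.04850568] [ 1.79992962e+02 -1.71431472e-03 -8.11279914e+01] [ 0.17333926 -0.05898627 -1.25111768] 0.04943896230875925 [ 1.86186277e+01  2.73311120e+01 -1.40875138e+01  6.64165201e-04
 -4.85886007e+01 -9.74705851e+00]
```

View pics/c5.png

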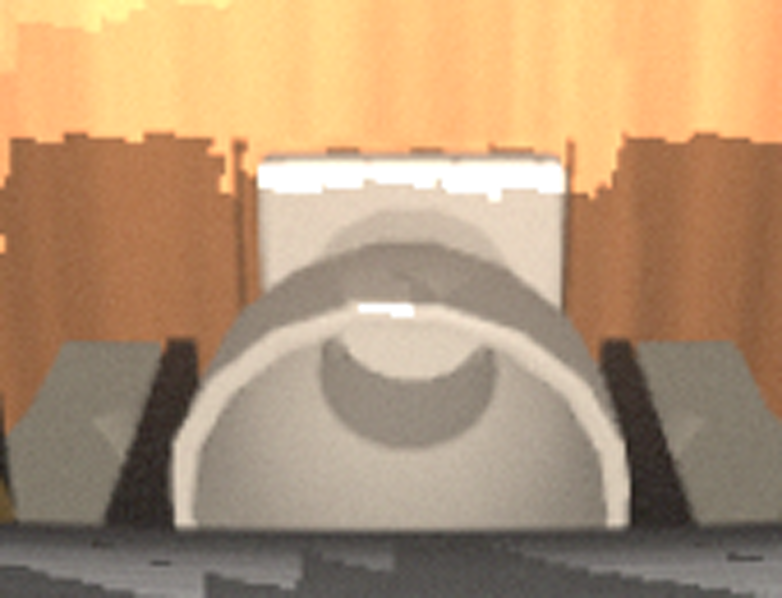

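The foot has entered the pocket and nothing touches. It is off by roughly 0.7 mm, so I nudge it and lower to contact.

Emit:
jog_arm([
  [0.7,0.7,0,0],
  [0,0,0,0],
  [0,0,-0.7,0],
  [0,0,-0.7,0],
  [0,0,-0.7,0],
  [0,0,0,0],
  [0,0,0,0],
  [0,0,0,0],
  [0,0,0,0],
  [0,0,0,0],
])

```text
clock: 9.82
tool_pos: [0.6533, 0.018, 0.048]
orientation: [-179.9, -0.0, -81.1]
force: [-4.5, -0.9, 9.5]
opening: 0.0494
```

Contact at 9.5 N, so it has bottomed. I open the fingers.

Emit:
jog_arm([
  [0,0,0,0],
  [0,0,0,0],
  [0,0,0,0],
  [0,0,0,0],
  [0,0,0,0],
  [0,0,0,0],
  [0,0,0,0],
  [0,0,0,0],
  [0,0,0,0],
  [0,0,0,0],
], fingers=86)

```text
clock: 10.65
tool_pos: [0.6531, 0.0181, 0.0464]
orientation: [180.0, -0.0, -81.1]
force: [-0.2, -0.9, -0.2]
opening: 0.086
```

```bash
python3 w.py w6;python3 - <<'E'
from h import *
import pickle
s,o=pickle.load(open("pics/w6.pkl","rb"));im=np.clip(s["image"].astype(float)*1.5,0,255).astype(np.uint8)
crop(im,235,160,170,130,4.6,"pics/c6.png")
E
```

```text
10.65 [0.65312786 0.0181199  0.04643343] [ 1.79997468e+02 -9.68040626e-04 -8.11271588e+01] [-0.2339898  -0.85057919 -0.23539442] 0.08595284038747786 [ 1.86601402e+01  2.75206025e+01 -1.40888059e+01  7.00176142e-04
 -4.83932513e+01 -9.78776395e+00]
```

View pics/c6.png

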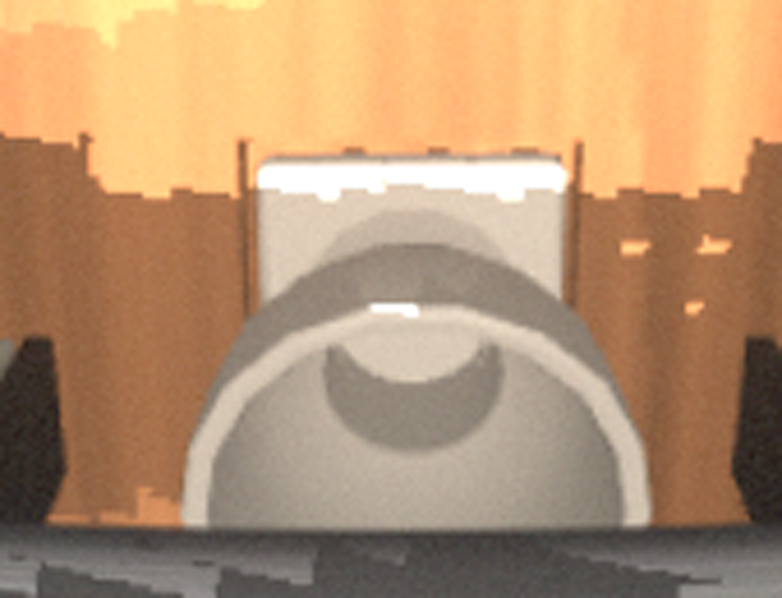

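The cup is centred in the pocket and released, with foot edges at 258–566 between pocket sides 243–578. I go up, then over to the tongs.

Emit:
jog_arm([
  [0,0,10,0],
  [0,0,20,0],
  [0,0,25,0],
  [-10,-4,25,0],
  [-20,-8,25,0],
  [-30,-12,10,-0.6],
  [-35,-14,0,-0.6],
  [-35,-14,0,-0.6],
  [-35,-14,0,-0.8],
  [-37,-13,0,-0.8],
])

```text
clock: 11.53
tool_pos: [0.4498, -0.0616, 0.1621]
orientation: [-179.9, -0.0, -84.6]
force: [-0.4, 0.5, 0.8]
opening: 0.086
```

Emit:
jog_arm([
  [0,0,0,0],
  [0,0,0,0],
  [0,0,0,0],
  [0,0,0,0],
  [0,0,0,0],
  [0,0,0,0],
  [0,0,0,0],
  [0,0,0,0],
  [0,0,0,0],
  [0,0,0,0],
])

```text
clock: 12.37
tool_pos: [0.4512, -0.0609, 0.1613]
orientation: [180.0, -0.0, -84.5]
force: [-0.0, -0.1, 0.6]
opening: 0.0856
```

```bash
python3 w.py w7;python3 - <<'E'
from h import *
t=snapshot("scene");crop(t["image"],300,160,140,105,5.5,"pics/s7.png")
E
```

```text
12.3667 [ 0.45119577 -0.06085018  0.16130422] [ 1.79977514e+02 -6.63601778e-03 -8.45250681e+01] [-0.02180696 -0.09740109  0.61415921] 0.08561281094029947 [ 1.72362877e+01  2.80621074e+00 -3.13576275e+01  2.31173170e-03
 -5.58595279e+01 -1.17626549e+01]
```

View pics/w7.png

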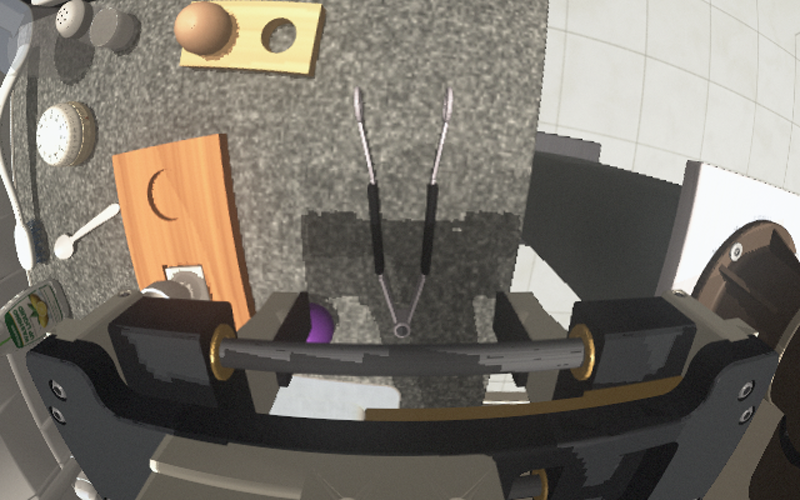

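View pics/s7.png

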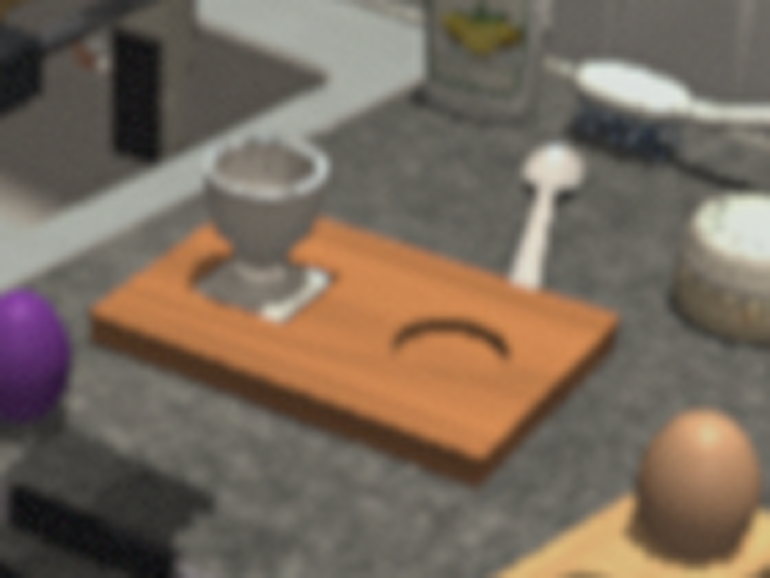

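The cup sits flush in the square pocket. The tongs' handles appear at (373–380,184–273) and (432–425,184–273). I'll measure them from a crop and triangulate with w1.

```bash
python3 - <<'E'
from h import *
import pickle
s,o=pickle.load(open("pics/w7.pkl","rb"));im=np.clip(s["image"].astype(float)*1.5,0,255).astype(np.uint8)
crop(im,270,60,110,220,3.6,"pics/c7.png")
E
```

```text
(no output)
```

View pics/c7.png

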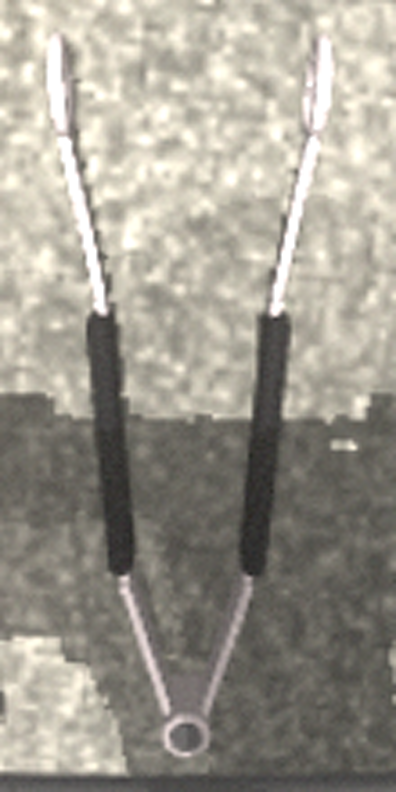

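```bash
python3 - <<'E'
from h import *
import pickle
np.set_printoptions(precision=4,suppress=True)
s,o=pickle.load(open("pics/w7.pkl","rb"));s1,o1=pickle.load(open("pics/w1.pkl","rb"))
P=lambda u,v:wray(s,o,(u+.5)/3.6-.5+270,(v+.5)/3.6-.5+60)
g=lambda u,v,z:wonz(s,o,(u+.5)/3.6-.5+270,(v+.5)/3.6-.5+60,z)
Q=lambda u,v:wray(s1,o1,(u+.5)/5-.5+255,(v+.5)/5-.5+40)
prs=dict(piv=((186,737),(704,139)),Ltipend=((102,316),(285,238)),Lpivend=((121,574),(537,208)),Rtipend=((273,316),(272,80)),Rpivend=((254,574),(530,80)))
for k,(a,b) in prs.items():
    p,r=tri(P(*a),Q(*b));print(k,p,r[0], g(*a,.020))
M=[g(*prs[k][0],.020) for k in("Ltipend","Lpivend","Rtipend","Rpivend")];m=sum(M)/4;print("mid",m)
d=(M[0]+M[2]-M[1]-M[3]);print("yaw",np.degrees(np.arctan2(d[1],d[0])))
l=(g(60,85,.016)+g(318,85,.016))/2;v=l-g(186,737,.020);print("loopmid",l,np.degrees(np.arctan2(v[1],v[0])),np.linalg.norm((l-m)[:2]))
# egg & block
W=lambda u,v,z:wonz(s,o,u/1.25,v/1.25,z)
print("egg",W(205,27,.041), tri(wray(s,o,205/1.25,27/1.25),wray(s1,o1,(155.5)/6-.5+205,442.5/6-.5+110)))
E
```

```text
piv [0.4436 0.0254 0.0318] 6.272302593148258e-05 [0.4429 0.0323 0.02  ]
Ltipend [ 0.4783 -0.0948  0.0186] 0.00016815963892120647 [ 0.4781 -0.0949  0.02  ]
Lpivend [ 0.467  -0.0217  0.0233] 0.00010673210651117136 [ 0.467  -0.0203  0.02  ]
Rtipend [ 0.4318 -0.0997  0.0224] 0.00026744157899663036 [ 0.4318 -0.0994  0.02  ]
Rpivend [ 0.4286 -0.0248  0.0218] 3.908520633306889e-05 [ 0.4285 -0.024   0.02  ]
mid [ 0.4513 -0.0597  0.02  ]
yaw -84.48559039797193
loopmid [ 0.4606 -0.1602  0.016 ] -84.74787490868245 0.10090659854410898
egg [ 0.6194 -0.2156  0.041 ] (array([ 0.6231, -0.2171,  0.0345]), [np.float64(0.00013179814843090193), np.float64(0.0001317981484308762)])
```

The tongs' middle (0.4513,-0.0597) and yaw -84.5° match the tool's pose. I descend to z≈3 mm and take a light squeeze.

Emit:
jog_arm([
  [0,0.5,-20,0],
  [0,0.5,-20,0],
  [0,0,-20,0],
  [0,0,-20,0],
  [0,0,-20,0],
  [0,0,-20,0],
  [0,0,-18,0],
  [0,0,-12,0],
  [0,0,-6,0],
  [0,0,-2,0],
])

```text
clock: 13.3
tool_pos: [0.4506, -0.06, 0.0026]
orientation: [179.9, -0.0, -84.5]
force: [0.4, 0.2, 0.7]
opening: 0.0859
```

Emit:
jog_arm([
  [0,0,0,0],
  [0,0,0,0],
  [0,0,0,0],
  [0,0,0,0],
  [0,0,0,0],
  [0,0,0,0],
  [0,0,0,0],
  [0,0,0,0],
  [0,0,0,0],
  [0,0,0,0],
], fingers=46)

```text
clock: 14.13
tool_pos: [0.4515, -0.06, 0.0038]
orientation: [-180.0, -0.0, -84.5]
force: [-1.1, -2.7, 5.2]
opening: 0.0462
```

The light squeeze holds at 46.2 mm. I lift, then turn so the tips point along +x, toward the egg from the robot's side.

Emit:
jog_arm([
  [0,0,3,0],
  [0,0,6,0],
  [0,0,10,0],
  [0,0,13,0],
  [0,0,15,0],
  [0,0,18,0],
  [0,0,18,0],
  [0,0,18,0],
  [0,0,15,0],
  [0,0,10,0],
])

```text
clock: 14.97
tool_pos: [0.4514, -0.0597, 0.1313]
orientation: [-179.9, 0.0, -84.5]
force: [0.3, 0.6, -1.3]
opening: 0.046
```

Emit:
jog_arm([
  [2,-5,0,2],
  [4,-8,0,4],
  [5,-10,0,5],
  [5,-10,0,6],
  [5,-10,0,6],
  [5,-10,0,6],
  [5,-10,0,6],
  [5,-10,0,6],
  [5,-10,0,6],
  [5,-10,0,6],
])

```text
clock: 15.8
tool_pos: [0.497, -0.1532, 0.1296]
orientation: [-180.0, 0.0, -31.2]
force: [-0.2, -0.6, -0.9]
opening: 0.0459
```

Emit:
jog_arm([
  [5,-10,0,6],
  [5,-10,0,6],
  [5,-10,0,6],
  [4,-10,0,6],
  [2,-10,0,4.5],
  [1,-6,0,2],
  [0,-4,0,1],
  [0,-2,0,0],
  [0,0,0,0],
  [0,0,0,0],
])

```text
clock: 16.63
tool_pos: [0.5189, -0.2147, 0.1295]
orientation: [-180.0, 0.0, -0.1]
force: [0.1, -0.5, -1.8]
opening: 0.0458
```

```bash
python3 w.py w8; python3 - <<'E'
from h import *
s=snapshot("scene");crop(s["image"],250,120,240,180,3.3,"pics/s8.png")
E
```

```text
16.6333 [ 0.51891286 -0.21470671  0.12949184] [-1.79986718e+02  1.07172912e-02 -8.25575649e-02] [ 0.10579664 -0.49052628 -1.76095836] 0.04579893676794332 [-2.51652811e+00  1.47567450e+01 -2.13172035e+01 -1.58525065e-02
 -5.39373243e+01  9.24433025e+01]
```

View pics/w8.png

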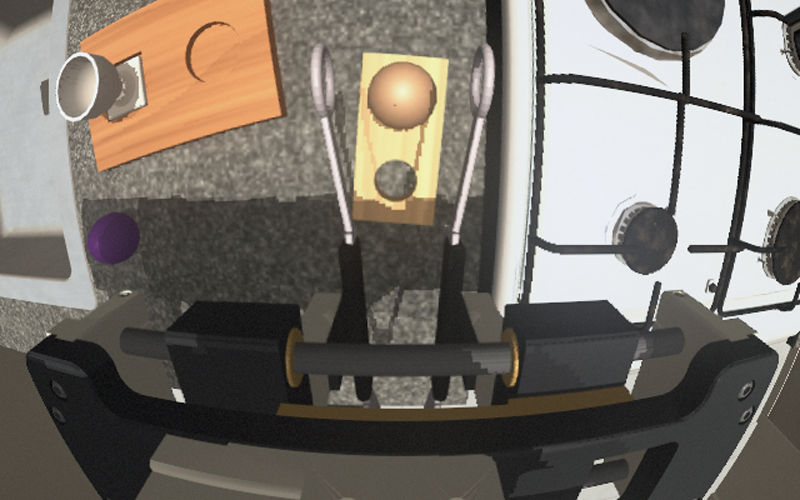

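View pics/s8.png

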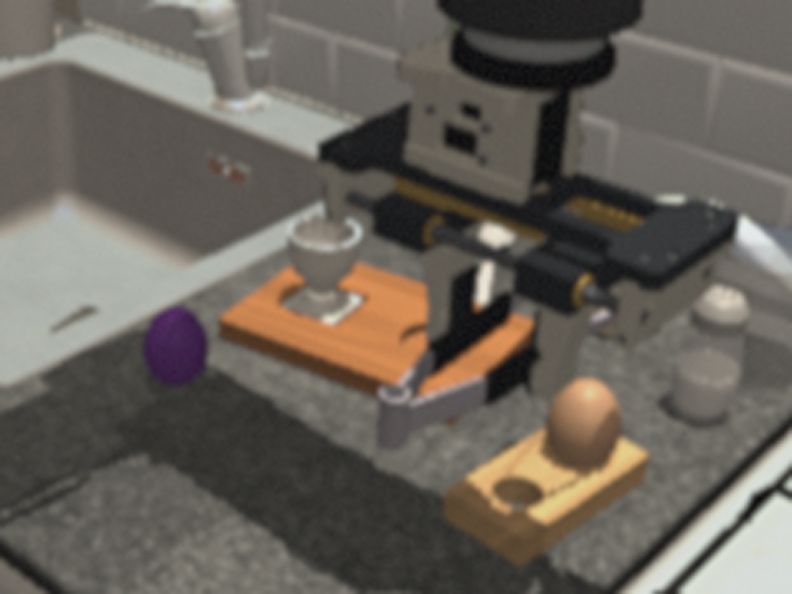

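```bash
python3 - <<'E'
from h import *
import pickle
s,o=pickle.load(open("pics/w8.pkl","rb"));im=s["image"]
crop(im,235,25,175,130,4.5,"pics/c8.png")
c=snapshot("scene");print(proj(c,[.618,-.24,.142]),proj(c,[.618,-.19,.142]))
E
```

```text
[445.03659487 208.42129696] [421.16240604 199.00612627]
```

View pics/c8.png

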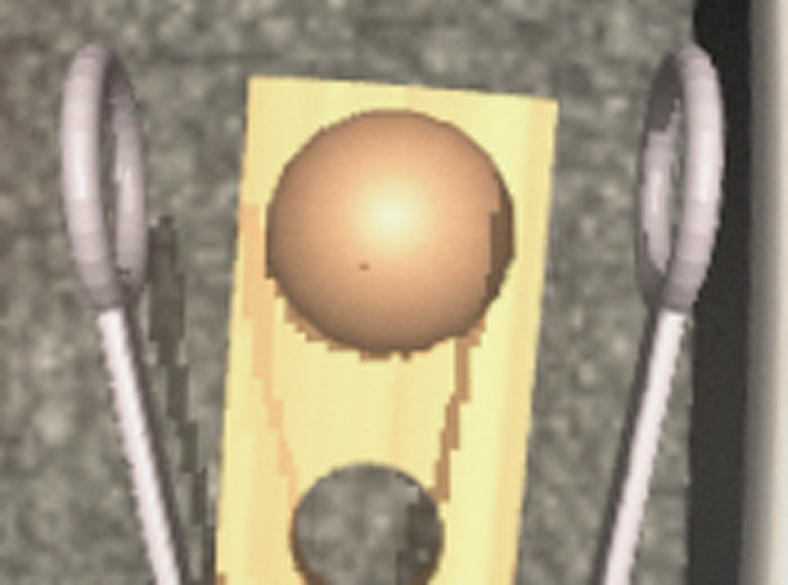

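```bash
python3 - <<'E'
from h import *
import pickle
np.set_printoptions(precision=4,suppress=True)
s,o=pickle.load(open("pics/w8.pkl","rb"))
g=lambda u,v,z:wonz(s,o,(u+.5)/4.5-.5+235,(v+.5)/4.5-.5+25,z)
for z in(.138,.1425,.147):
    l,r=g(104,176,z),g(680,176,z);print(z,l,r,(l+r)/2,np.linalg.norm(l-r),"ext",g(95,47,z)[0],g(115,308,z)[0])
print("egg",g(391,232,.041),"block far corners",g(250,76,.02),g(556,101,.02))
print("wproj egg",(wproj(s,o,np.array([.6205,-.2153,.041]))-[235,25])*4.5)
# predicted egg silhouette rel
E
```

```text
0.138 [ 0.6208 -0.1845  0.138 ] [ 0.6207 -0.2462  0.138 ] [ 0.6207 -0.2154  0.138 ] 0.06164578617848228 ext 0.63538495839302 0.6061722216463459
0.1425 [ 0.6202 -0.1855  0.1425] [ 0.6202 -0.2453  0.1425] [ 0.6202 -0.2154  0.1425] 0.05980389639234029 ext 0.6343913018619886 0.6060514007911085
0.147 [ 0.6197 -0.1864  0.147 ] [ 0.6196 -0.2443  0.147 ] [ 0.6196 -0.2153  0.147 ] 0.057962006606198324 ext 0.6333976453309571 0.6059305799358712
egg [ 0.6212 -0.2153  0.041 ] block far corners [ 0.6539 -0.1887  0.02  ] [ 0.649  -0.2465  0.02  ]
wproj egg [389.4174 234.1973]
```

The loop midpoint (0.6202,-0.2154) is within 1 mm of the egg (0.621,-0.2153). I shift +0.8 mm in x and lower until the loops are at egg-centre height.

Emit:
jog_arm([
  [0.8,0,-6,0],
  [0,0,-12,0],
  [0,0,-14,0],
  [0,0,-14,0],
  [0,0,-14,0],
  [0,0,-14,0],
  [0,0,-12,0],
  [0,0,-9,0],
  [0,0,-5,0],
  [0,0,-1,0],
])

```text
clock: 17.62
tool_pos: [0.5194, -0.2147, 0.0274]
orientation: [-180.0, 0.1, -0.0]
force: [-0.2, -0.2, -1.0]
opening: 0.0463
```

```bash
python3 w.py w9; python3 - <<'E'
from h import *
s=snapshot("scene");crop(s["image"],330,200,150,112,5.3,"pics/s9.png")
E
```

```text
17.6167 [ 0.51936897 -0.21470548  0.02736005] [-1.79991714e+02  1.00803003e-01 -2.38714812e-02] [-0.16139889 -0.20867645 -0.96894723] 0.04626738103395218 [-2.50784888e+00  2.20653394e+01 -2.71308810e+01 -5.97016594e-03
 -4.09048471e+01  9.24884858e+01]
```

View pics/w9.png

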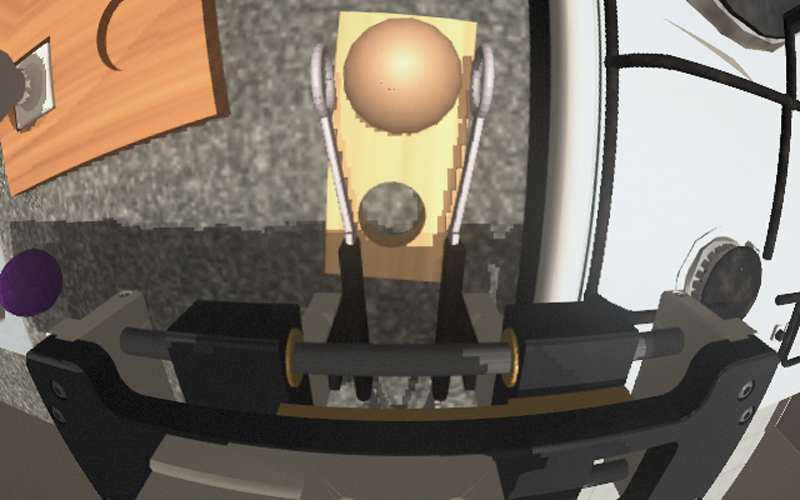

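View pics/s9.png

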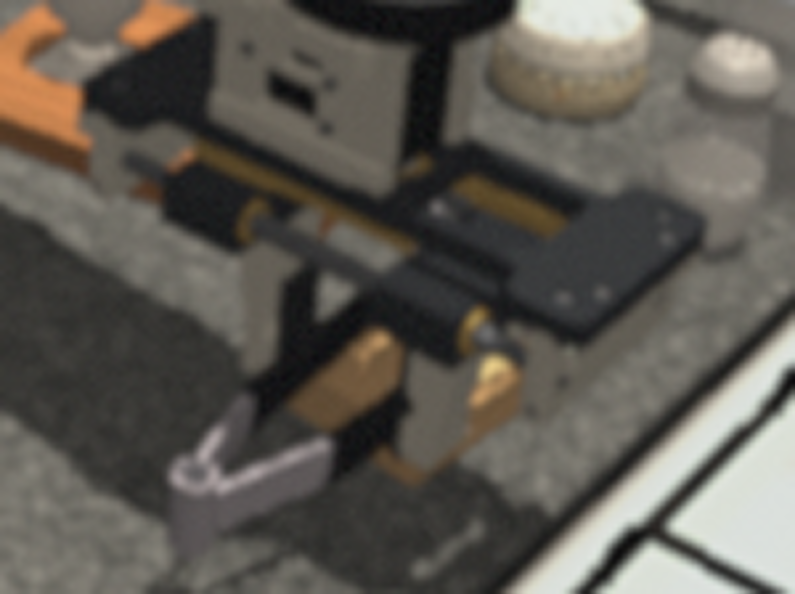

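The egg (345–461) lies between the loops (333 and 470) symmetrically. I close on it.

Emit:
jog_arm([
  [0,0,0,0],
  [0,0,0,0],
  [0,0,0,0],
  [0,0,0,0],
  [0,0,0,0],
  [0,0,0,0],
  [0,0,0,0],
  [0,0,0,0],
  [0,0,0,0],
  [0,0,0,0],
], fingers=30)

```text
clock: 18.55
tool_pos: [0.5203, -0.2149, 0.0287]
orientation: [180.0, -0.0, -0.0]
force: [0.3, 0.1, 1.2]
opening: 0.0378
```

```bash
python3 w.py w10; python3 - <<'E'
from h import *
import pickle
s,o=pickle.load(open("pics/w10.pkl","rb"));crop(s["image"],235,0,175,200,3,"pics/c10.png")
E
```

```text
18.55 [ 0.52030721 -0.21493476  0.02865221] [ 1.79992799e+02 -4.18173095e-02 -2.41400140e-02] [0.33693854 0.05836226 1.16474162] 0.03776879986684866 [-2.52157367e+00  2.19642031e+01 -2.70689682e+01  8.20070896e-03
 -4.09247377e+01  9.24912368e+01]
```

View pics/c10.png

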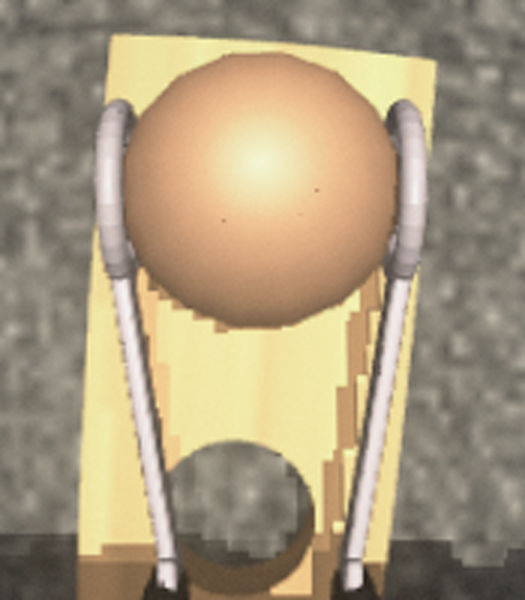

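The tongs closed on the egg at 37.8 mm opening, as expected. I lift gently.

Emit:
jog_arm([
  [0,0,1,0],
  [0,0,2,0],
  [0,0,3,0],
  [0,0,5,0],
  [0,0,7,0],
  [0,0,8,0],
  [0,0,8,0],
  [0,0,6,0],
  [0,0,3,0],
  [0,0,1,0],
])

```text
clock: 19.43
tool_pos: [0.5204, -0.2149, 0.0735]
orientation: [180.0, -0.1, -0.0]
force: [0.3, -0.2, -1.6]
opening: 0.0381
```

```bash
python3 w.py w11; python3 - <<'E'
from h import *
import pickle
s,o=pickle.load(open("pics/w11.pkl","rb"));crop(s["image"],235,0,175,200,3,"pics/c11.png")
E
```

```text
19.4333 [ 0.52035534 -0.21491288  0.07348651] [ 1.79994232e+02 -8.62762482e-02 -2.69455382e-02] [ 0.32000733 -0.1818555  -1.64868422] 0.038126466941885456 [-2.52138080e+00  1.85227695e+01 -2.47381631e+01  2.76036562e-03
 -4.66526220e+01  9.24925377e+01]
```

View pics/c11.png

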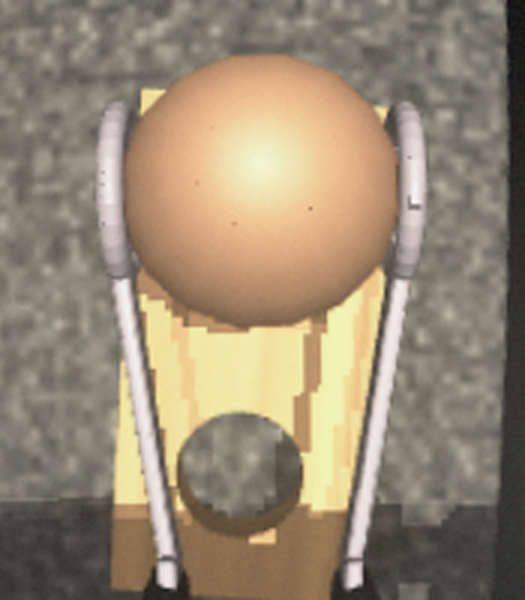

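The egg is held unchanged between the loops and clear of the block. I raise it further, then carry it to the cup.

Emit:
jog_arm([
  [0,0,2,0],
  [0,0,4,0],
  [0,0,7,0],
  [0,0,9,0],
  [0,0,10,0],
  [0,0,10,0],
  [0,0,9,0],
  [0,0,7,0],
  [0,0,4,0],
  [0,0,2,0],
])

```text
clock: 20.32
tool_pos: [0.5203, -0.2149, 0.1374]
orientation: [180.0, -0.1, -0.0]
force: [0.6, -0.2, -1.0]
opening: 0.038
```

Emit:
jog_arm([
  [0,2,0,0],
  [1,4,0,0],
  [1,7,0,0],
  [2,10,0,0],
  [2,12,0,0],
  [2,14,0,0],
  [2,15,0,0],
  [2,15,0,0],
  [2,15,0,0],
  [2,15,0,0],
])

```text
clock: 21.15
tool_pos: [0.536, -0.104, 0.1363]
orientation: [-180.0, 0.0, 0.0]
force: [-0.3, -1.2, -1.8]
opening: 0.038
```

Emit:
jog_arm([
  [2,15,0,0],
  [2,15,0,0],
  [2,15,0,0],
  [2,15,0,0],
  [2,15,0,0],
  [2,14,0,0],
  [2,12,0,0],
  [2,10,0,0],
  [0,7,0,0],
  [0,4,0,0],
])

```text
clock: 21.98
tool_pos: [0.552, 0.0171, 0.1364]
orientation: [180.0, 0.0, 0.0]
force: [-0.0, -1.3, -1.6]
opening: 0.0374
```

Emit:
jog_arm([
  [0,1,0,0],
  [0,0,0,0],
  [0,0,0,0],
  [0,0,0,0],
  [0,0,0,0],
  [0,0,0,0],
  [0,0,0,0],
  [0,0,0,0],
  [0,0,0,0],
  [0,0,0,0],
])

```text
clock: 22.82
tool_pos: [0.5519, 0.0171, 0.1364]
orientation: [-180.0, 0.0, -0.0]
force: [0.0, -0.3, -1.4]
opening: 0.0377
```

```bash
python3 w.py w12; python3 - <<'E'
from h import *
import pickle
s,o=pickle.load(open("pics/w12.pkl","rb"));crop(s["image"],205,0,230,200,3,"pics/c12.png")
c=snapshot("scene");crop(c["image"],300,120,140,105,5.6,"pics/s12.png")
t=snapshot("top");crop(t["image"],290,120,110,85,7,"pics/t12.png")
E
```

```text
22.8167 [0.5519157  0.01707084 0.13644944] [-1.79999962e+02  1.31524538e-03 -3.26014633e-02] [ 0.043106   -0.27321059 -1.36918937] 0.03772312171287121 [ 2.20965742e+01  1.34996045e+01 -2.20114191e+01 -6.51515046e-04
 -5.44901805e+01  6.78712027e+01]
```

View pics/c12.png

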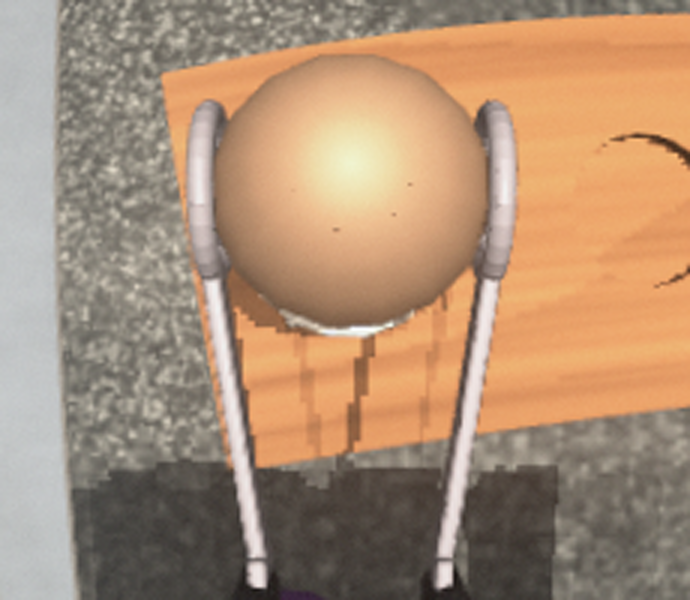

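View pics/s12.png

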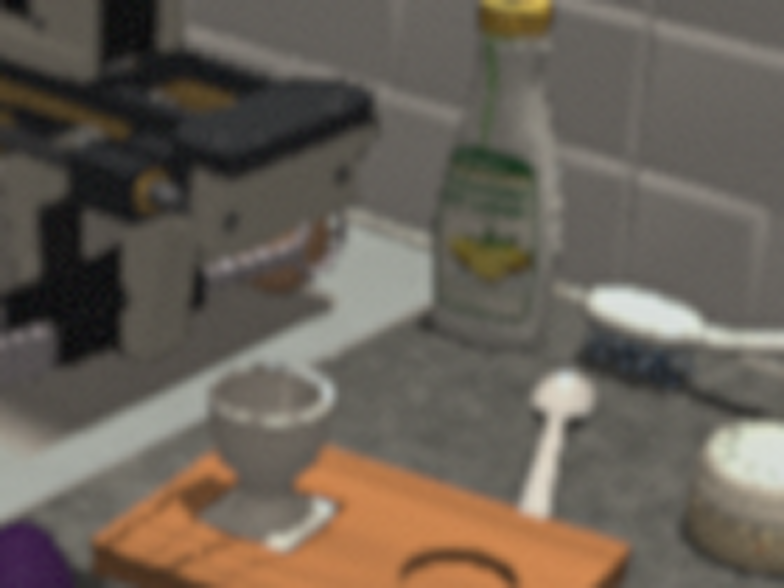

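View pics/t12.png

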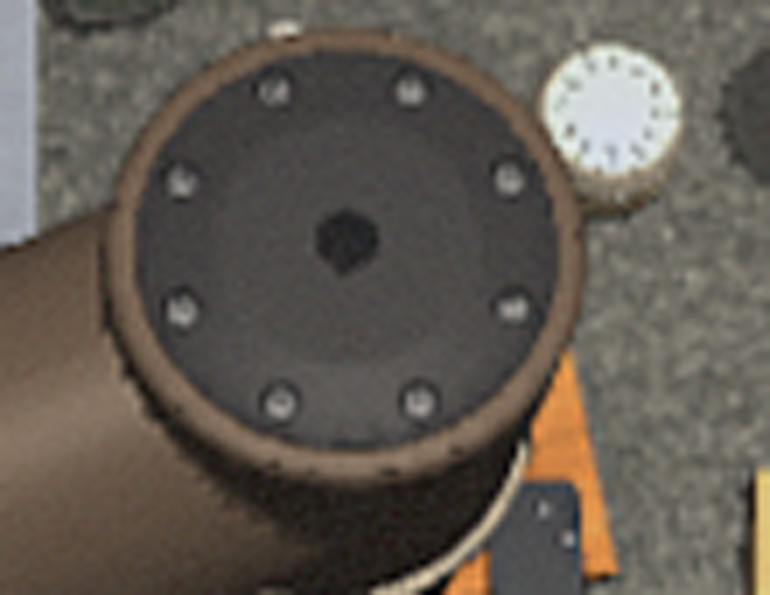

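```bash
python3 - <<'E'
from h import *
import pickle
np.set_printoptions(precision=4,suppress=True)
c=snapshot("scene")
k=5.6;print("rim",onz(c,(271.5)/k-.5+300,393.5/k-.5+120,.0725))
fc=lambda u,v:onz(c,(u+.5)/k-.5+300,(v+.5)/k-.5+120,.016)
print("foot corners",fc(337,503),fc(272,545))
print("egg proj in crop",(proj(c,[.6525,.0168,.1495])-[300,120])*k,(proj(c,[.6525,.0168,.121])-[300,120])*k)
s,o=pickle.load(open("pics/w12.pkl","rb"))
g=lambda u,v,z:wonz(s,o,(u+.5)/3-.5+205,(v+.5)/3-.5+0,z)
print("egg",g(351,190,.1495),"loops",g(207,188,.149),g(496,188,.149))
print("rim near edge",g(345,335,.073), "rim sides",g(280,315,.073),g(412,315,.073))
s8,o8=pickle.load(open("pics/w8.pkl","rb"))
print("w8 cup rim", wonz(s8,o8,85/1.25,87/1.25,.073), "foot", wonz(s8,o8,134/1.25,54/1.25,.016),wonz(s8,o8,147/1.25,103/1.25,.016))
E
```

```text
rim [0.6511 0.0177 0.0725]
foot corners [0.6769 0.0008 0.016 ] [ 0.6319 -0.0018  0.016 ]
egg proj in crop [278.7324 218.0428] [276.4326 283.3739]
egg [0.6527 0.0165 0.1495] loops [0.6535 0.0389 0.149 ] [ 0.6535 -0.006   0.149 ]
rim near edge [0.627  0.0179 0.073 ] rim sides [0.6319 0.0333 0.073 ] [0.6319 0.002  0.073 ]
w8 cup rim [0.6493 0.0067 0.073 ] foot [0.6788 0.0036 0.016 ] [ 0.6347 -0.0105  0.016 ]
```

Every check agrees. The egg is at (0.6527,0.0165,~0.150), about 1.5 mm from the cup axis (0.653,0.0177), and the silhouette is unchanged since it stood in the block. I hand the job in.

```bash
python3 - <<'E'
from plant import *
print(close_job());o=get_obs();print(o["clock"],o["opening"],o["tool_pos"],o["force"])
E
```

```text
the job is handed in; nothing more can be done
None
the job is handed in; nothing more can be done
```

I handed the job in at about 23 s. The egg cup stands in the board's square pocket, let go. The tongs hold the egg upright above the cup. The hand-in gave no verdict, so what follows rests on my own last checks.

- **Cup:** The wrist picture after release showed the foot centred between the pocket sides. The scene picture showed it flush in the board.
- **Egg position:** The egg's centre was about 1.5 mm from the cup's axis. It was about 0.14 m above the cup's underside, roughly 5 cm clear of the rim.
- **Grip:** The fingers stood at 37.7 mm, which matches the tongs closed on the egg. The wrist force was steady at about 1.4 N, roughly the weight of the tongs and egg. No unusual contact force showed in the readings after each move.
- **Upright:** I judged this from the wrist view only. The egg's outline had not changed since it stood in the block, and the scene camera's view of it was blocked by the gripper.
- **Salt shaker and timer:** I saw no sign that either was touched, and the arm stayed clear of them throughout. I did not measure their positions again at the end.
- **Disagreement:** A rough rim reading from a distant wrist picture put the cup about 11 mm off in y. The foot corners in that same picture and all the closer views agreed with each other, so I discarded it.

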